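# Hang the dip basket and hold the sprung tweezers at the green mark

## Robot

A 6-joint arm with a two-finger parallel gripper is mounted at the origin on the work surface. World frame = base frame: x ahead of the robot, y to its left, z up, the work surface at z = 0. Lengths are in m, angles in rad, forces in N, time in s.
With the tool pointing down it reaches from about 0.3 to 0.775 m from the base axis. Payload 14.6 kg.
Tool frame: the origin (TCP) lies on the centre line of the jaws, within the pads' length; the fingertips stand 25 mm ahead of it and the grasp point (between the pads) lies 6 mm ahead of it (ctrl.tip_reach is the distance from the TCP to the fingertips, in m); z points along the fingers, y is the line along which they close (so a half turn about z gives the same grasp; the last joint's range is limited). The gripper opens to 94 mm and grips with 3 to 60 N. Pads are 16 mm wide; open, the fingers measure 119 mm over their backs; the gripper's body (75 mm by 177 mm) begins 78 mm behind the grasp point.
Start: joints at [-1.212, 0.3, 1.521, -0, 1.321, -0.067], TCP at [0.227, -0.501, 0.23] pointing down, gripper open.
Joint ranges: [-3.03, 3.03], [-0.79, 2.21], [0.23, 2.52], [-1.04, 4.18], [0, 3.07], [-2.55, 2.55]. Speed limits (rad/s): [2.22, 2.22, 2.57, 3.14, 3.14, 3.14].

## Interface

Orientations are given as [roll, pitch, yaw] about the fixed x, y, z axes, in that order (R = Rz(yaw) Ry(pitch) Rx(roll)).
In Python, from station import ctrl gives the robot as it stands. The module is installed in compiled form; this text tells all that it offers.
- The arm moves only by the tool apply_moves, never from a script. Its argument "deltas" is a list of rows, each a list of 7 numbers: the closure in counts, from 0 (fully open) to 255 (shut), then the shift along the world's x, y, z in cm, then the turn, a rotation vector about the world's x, y, z in rad. In form: [[jaw, tx, ty, tz, ax, ay, az], ...]. A call has 1 to 10 rows; each row shifts and turns the commanded pose from where the row before left it; what a row does not reach is not made up. A row lasts 1/10 s, in which the tool goes at most 50 mm and 8.59 degrees, less where a joint would pass 70% of its speed; a pose out of reach is approached as far as the arm can. A call with a gripper value outside its range is refused whole. The fingers move at their own pace and stop on an object; "grip_force" is the grip in N (left out, the last holds). Time passes only in rows, so rows that do not move let the fingers close. It gives the time, the measured TCP pose, the force, the opening and the grip force at its end, in the units of the state.
- ctrl.get_obs(): the state, without advancing time (a new reading comes with each control period).
- ctrl.camera(name): name is "side" or "top"; returns a dict with "img" (400x640x3 uint8, red, green, blue), "K" (3x3 intrinsics, pixels), "pose" (4x4, takes a point from camera to world coordinates). Camera axes: x right, y up, looking along -z (the intrinsics and any distortion apply to the point x, -y, -z); pixel columns grow to the right and rows downward; lengths in m; the calibration is good to about 2 mm. A picture is of the moment at which its call begins. There is no depth.
- ctrl.hand_in(): hands the job in; it is judged then, once.
The state is a dict: "time_s": time; "qpos": joint angles; "joint_vel": joint speeds; "tau": joint torques, N m; "ee_pos": TCP position; "eef_rot": TCP orientation; "force": force on the tool from outside, world axes, zero at the start; "moment": the same for the moment, N m; "grip_width": finger opening in m; "grip_force": force on a finger pad.
Only numpy, scipy, OpenCV 4.12 (cv2) and the standard library are available. Lean on these libraries where they do the work, as an engineer would, in place of code of your own. Each camera call takes 0.05 s, during which the arm holds its last target. There are 200 camera calls.

## Task

Get ready to pick the freshly ground bits out of their dip basket: first hang the basket by its wire handle on the hook of the red stand and let go of it, so that it can drain. Then take the sprung tweezers off their wooden rest, lift them well clear of it (5 cm or more) and squeeze them until the pointer stands in the green field of the gauge strip (tip gap 12 mm). Finish while still holding them up in the gripper, steady at that gap; leave the cup, the bottle and the stone where they are.

Things in the scene. Friction and masses are not known exactly. Their poses are not given: they have to be found in the camera images.
- basket_grip (a point): Centre of the upright square red grip (18 x 18 mm, 44 mm tall) on top of the wire handle of the open aluminium dip basket (90 x 90 mm, 45 mm tall, about 0.2 kg, steel bits fixed in it). 150 mm above the basket's underside; the basket starts standing on the bench. Axes: z up, y along the top bar of the handle. A half turn of the basket makes no difference.
- basket_bar (a point): Middle of the straight top bar of the basket's handle, 25 mm below basket_grip, 125 mm above the underside. The bar, 6 mm thick and straight for 62 mm along the basket's y, goes onto the hook. The handle's legs go down to the rim 43 mm either side; the opening under the bar is 77 mm high and 80 mm wide.
- hook_seat (a point): Where the bar's axis lies once hung in the stand's hook (8 mm steel rod), 177 mm above the bench. Axes as the stand's: the hook's open end points along -x, its upturned end stands 30 mm to -x, its top 19 mm above this point; underside of the hook 11 mm below it. Bring the bar (along y) in over the upturned end towards +x, basket below the hook, grip above it, then lower.
- stand: Fixed hook stand; its origin is on the bench straight below the seat of the hook. The steel post (14 mm thick, 182 mm tall) stands 85 mm along its +x and carries the hook; the red foot plate (110 x 130 x 12 mm) lies 30 to 140 mm along +x.
- tweezers_grip (a point): Middle of the sprung tweezers, between their two blue grip pads and half-way up them, 45 mm above the bench at the start. 190 mm long, 0.11 kg, balanced near this point; x points to the tips (70 mm ahead; the blue spine block is 119 mm behind), y across, z up. Pads 60 mm long, 20 mm tall; 47 mm over their outer faces when open, 28 mm at a tip gap of 12 mm (faces then parallel).
- blade_l (a joint): Closing angle of each blade (both move alike), rad, about hinges 100 mm behind tweezers_grip: 0 = sprung open (tip gap 44 mm), 0.094 = gap 12 mm (mid green), 0.12 = stop (3 mm). Tip gap = 44 mm - 340 mm x angle; width over pads = 47 mm - 200 mm x angle. Squeezing the pads takes about 2.4 N to start, 6 N at 12 mm; springs open when released.
- tip_l (a point): Inner face of the tip of the +y blade, half-way up. Its distance from tip_r is the tip gap. The black pointer stands on this blade, 23 mm behind the tip.
- tip_r (a point): Inner face of the tip of the -y blade. This blade carries the gauge strip that lies across the tweezers 23 mm behind the tip, on top: white (too open), green 5 mm wide (gap 9 to 15 mm), red (too closed).
- rest: Fixed plywood rest (170 x 90 mm); origin under it; its two cross bars (14 mm wide, 35 mm tall, along its y) at x = -68 and +50 mm carry the tweezers; between them, either side of the grip pads, is free room down to a 6 mm plate. The tweezers' x lies roughly along its x.
- dip_cup: Bystander: steel cup, 72 mm wide, 70 mm tall, standing on the bench; origin under its middle. Leave it.
- oil_bottle: Bystander: amber bottle with red cap, 48 mm wide, 100 mm tall; origin under its middle. Leave it.
- stone: Bystander: grey dressing stone 70 x 30 x 22 mm, lying on the bench; origin under its middle. Leave it.
There are look-alikes about, which are no part of the job. Of the things that look like the part that bears tweezers_grip, the smaller one is meant.

How it is judged:
On the way, in this order (a step that is already met when the one before it is completed fails the run):
1. the basket hangs by its bar in the hook, released (distance between basket_bar and hook_seat below 0.022 m and contact force between basket and stand above 0.4 N and contact force between the fingers and basket below 0.05 N and angle between basket_bar's own z axis and vertical below 0.35 rad), for 0.3 s.
2. the tweezers are held up clear of the rest with the tip gap between 9 and 15 mm (height (world z) of tweezers_grip above 0.085 m and height (world z) of each of tip_l, tip_r above 0.075 m and contact force between the fingers and tweezers above 1 N and contact force between tweezers and rest below 0.05 N and contact force between tweezers and stand below 0.05 N and contact force between tweezers and basket below 0.05 N and contact force between tweezers and dip_cup below 0.05 N and contact force between tweezers and oil_bottle below 0.05 N and contact force between tweezers and stone below 0.05 N and distance between tip_l and tip_r between 0.009 and 0.015 m), for 0.5 s.
At the end, for the whole second after the job is handed in: Basket hangs by its bar in the hook (within 22 mm of the seat, tilt under 0.35 rad), fingers off it; tweezers in the fingers, middle 85 mm or more and tips 75 mm or more above the bench, touching nothing else, tip gap 9 to 15 mm through the last second (all of step 1 and all of step 2); the arm keeps its last pose, push and grip.
It fails at once if the cup is moved by more than 3 cm (distance of dip_cup from where it was at the start of the episode above 0.03 m).
It fails at once if the bottle is moved by more than 3 cm (distance of oil_bottle from where it was at the start of the episode above 0.03 m).
It fails at once if the stone is moved by more than 3 cm (distance of stone from where it was at the start of the episode above 0.03 m).
It also fails if it takes over 56 s, if anything falls off the work surface, if the arm or the gripper's body presses on something with over 40 N, if the wrist force passes 120 N, or if a joint passes its speed limit or range.

## Working session

There is one attempt and no reset: what is moved stays moved. The work goes in short steps, Python scripts to look and compute and a tool call to move; the robot and the scene stay as the last step left them, time stands still between calls to the robot, and variables do not carry over. Pictures are saved under pics/ and viewed, at most 10 in all, crops included, and the job is handed in when it is done.

Besides the shell and the picture viewer there is one more tool, called after ">>>" as name(argument=value, ...) on one line, values as JSON. apply_moves: Moves the arm, as the interface text tells. Its arguments: {"type":"object","properties":{"deltas":{"type":"array"},"grip_force":{"type":"number"}},"required":["deltas"]}

```bash
mkdir -p pics
cat > h.py <<'E'
import numpy as np, cv2
from station import ctrl
def cam(n):
    c=ctrl.camera(n); return c["img"],np.array(c["K"]),np.array(c["pose"])
def ray(K,P,u,v):
    d=np.linalg.inv(K)@[u,v,1]; d=P[:3,:3]@[d[0],-d[1],-d[2]]; return P[:3,3],d/np.linalg.norm(d)
def onz(K,P,u,v,z):
    o,d=ray(K,P,u,v); return o+d*(z-o[2])/d[2]
def two(r1,r2):
    A=sum(np.eye(3)-np.outer(d,d) for o,d in(r1,r2)); b=sum((np.eye(3)-np.outer(d,d))@o for o,d in(r1,r2))
    return np.linalg.solve(A,b)
def proj(K,P,p):
    q=P[:3,:3].T@(np.array(p)-P[:3,3]); x=K@[q[0],-q[1],-q[2]]; return x[:2]/x[2]
E
python3 - <<'E'
from h import *
for n in("top","side"):
    i,K,P=cam(n); np.savez(f"{n}0.npz",i=i,K=K,P=P); cv2.imwrite(f"pics/{n}0.png",cv2.resize(i[:,:,::-1],(800,500)))
    print(n,K.tolist(),P.round(3).tolist())
o=ctrl.get_obs();print(o)
E
```

```text
top [[500.3222279076552, 0.0, 319.92415580642705], [0.0, 500.3222279076552, 196.18602374926863], [0.0, 0.0, 1.0]] [[-0.092, 0.973, -0.212, 0.259], [-0.996, -0.091, 0.017, 0.103], [-0.003, 0.213, 0.977, 1.392], [0.0, 0.0, 0.0, 1.0]]
side [[379.573009748473, 0.0, 320.91748156084685], [0.0, 379.573009748473, 199.35775386698504], [0.0, 0.0, 1.0]] [[-0.976, 0.173, -0.136, 0.395], [-0.22, -0.754, 0.619, 0.781], [0.005, 0.633, 0.774, 0.98], [0.0, 0.0, 0.0, 1.0]]
{'time_s': 0.1, 'qpos': array([-1.21159851e+00,  3.00381076e-01,  1.52150291e+00,  2.17652661e-05,
        1.32070028e+00, -6.66243428e-02]), 'joint_vel': array([ 0.00055228, -0.00109478, -0.00196989,  0.00111675, -0.00036015,
       -0.00081185]), 'tau': array([ 2.23820214e-03, -5.32639539e+01, -3.53278828e+01,  7.10363220e-02,
        2.35344912e-02, -8.17948444e-05]), 'ee_pos': array([ 0.22710637, -0.50069804,  0.22996877]), 'eef_rot': array([-3.14060465e+00, -8.70524386e-05,  4.25816718e-01]), 'force': array([-0.08547637, -0.28217303,  0.43442103]), 'moment': array([ 0.02513176, -0.00552038, -0.05997775]), 'grip_force': 0.0, 'grip_width': 0.09389352864191916}
```

View pics/top0.png

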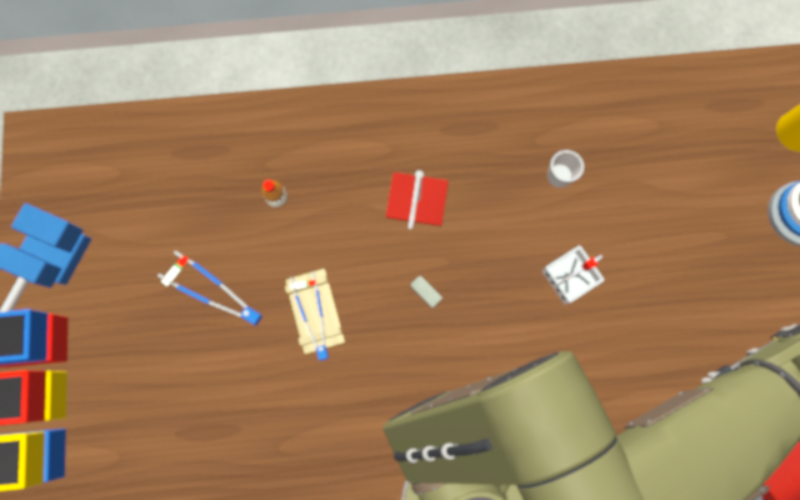

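View pics/side0.png

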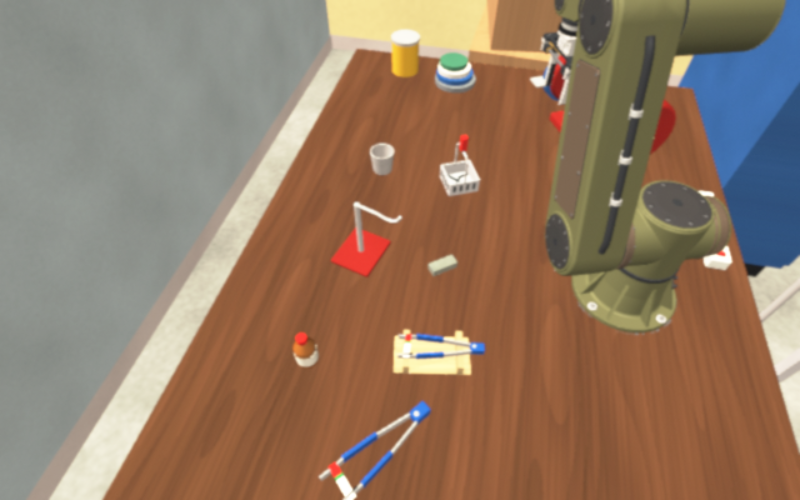

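Top view: basket at (573,275) with its red grip at (592,262), stand foot at (417,198) with the hook reaching down to (411,227), and small tweezers on the rest at (315,310). The large look-alike tweezers are at (210,285). Side view agrees: grip (463,143), hook tip (399,218).

Run:
```python
from h import *
D={n:np.load(f"{n}0.npz") for n in("top","side")}
def red(i): h=cv2.cvtColor(i,cv2.COLOR_RGB2HSV); return (((h[...,0]<8)|(h[...,0]>172))&(h[...,1]>170)&(h[...,2]>110)).astype(np.uint8)
def blue(i): h=cv2.cvtColor(i,cv2.COLOR_RGB2HSV); return ((h[...,0]>100)&(h[...,0]<125)&(h[...,1]>120)&(h[...,2]>80)).astype(np.uint8)
def blobs(m,x0,y0,x1,y1):
    z=np.zeros_like(m); a=[int(v/1.25) for v in(x0,y0,x1,y1)]; z[a[1]:a[3],a[0]:a[2]]=m[a[1]:a[3],a[0]:a[2]]
    n,l,s,c=cv2.connectedComponentsWithStats(z); return [(c[k],s[k,4],l==k) for k in range(1,n) if s[k,4]>4]
KT,PT=D["top"]["K"],D["top"]["P"];KS,PS=D["side"]["K"],D["side"]["P"]
rt,rs,bt,bs=red(D["top"]["i"]),red(D["side"]["i"]),blue(D["top"]["i"]),blue(D["side"]["i"])
g1=blobs(rt,570,240,615,280);g2=blobs(rs,450,125,475,155)
print("grip",[(b[0],b[1]) for b in g1+g2]); p=two(ray(KT,PT,*g1[0][0]),ray(KS,PS,*g2[0][0])); print(p)
for K,P,m,bx in((KT,PT,rt,(375,160,460,240)),(KS,PS,rs,(325,220,400,280))):
    bb=max(blobs(m,*bx),key=lambda b:b[1]); ys,xs=np.nonzero(bb[2])
    pts=np.array([onz(K,P,x,y,.012)[:2]*1000 for x,y in zip(xs,ys)],np.float32)
    r=cv2.minAreaRect(pts); print("foot",r, cv2.boxPoints(r).round().tolist())
for K,P,m,bx in((KT,PT,bt,(280,260,345,365)),(KS,PS,bs,(390,325,490,370))):
    for c,a,_ in blobs(m,*bx): print("tw",c.round(1),a,onz(K,P,*c,.05).round(4))
for n,(x0,y0,x1,y1) in {"topb":("t",(530,230,620,310)),"sideb":("s",(430,125,490,200)),"toph":("t",(380,160,460,240)),"sidet":("s",(385,320,495,385))}.values() and []: pass
def crop(n,b):
    a=[int(v/1.25) for v in b]; return cv2.resize(D[n]["i"][a[1]:a[3],a[0]:a[2],::-1],(400,300),interpolation=cv2.INTER_CUBIC)
cv2.imwrite("pics/c.png",np.vstack([np.hstack([crop("top",(530,230,630,305)),crop("side",(420,125,520,200))]),np.hstack([crop("top",(370,160,470,235)),crop("side",(320,195,420,270))])]))
```

```text
grip [(array([472.18867925, 210.79245283]), np.int32(53)), (array([370.82022472, 113.25842697]), np.int32(89))]
[ 0.4557318  -0.29650229  0.15108929]
foot ((657.0030517578125, -2.5808029174804688), (60.847251892089844, 112.3244400024414), 75.43871307373047) [[595.0, -18.0], [704.0, -46.0], [719.0, 13.0], [610.0, 41.0]]
foot ((667.0925903320312, 35.15021896362305), (138.04434204101562, 115.08058166503906), 75.75206756591797) [[594.0, -18.0], [706.0, -46.0], [740.0, 88.0], [628.0, 116.0]]
tw [257.7 283.1] 51 [0.3315 0.266  0.05  ]
tw [343.7 269.9] 67 [0.4413 0.2681 0.05  ]
tw [382.6 278.8] 61 [0.3338 0.2715 0.05  ]
tw [343.2 283.7] 53 [0.4351 0.3094 0.05  ]
```

View pics/c.png

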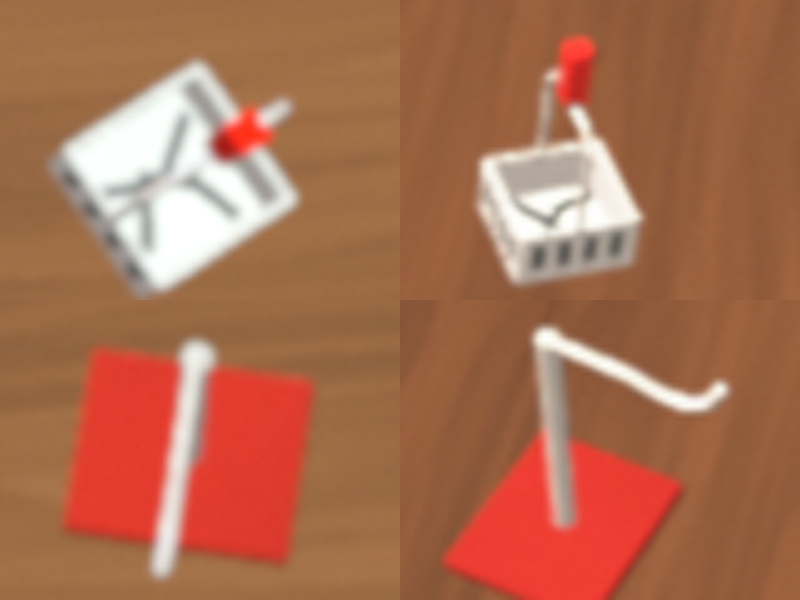

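The crop shows the bar running parallel to the basket edge from (55,160) to (195,60), and the hook tip at (160,570) in the top view and (722,388) in the side view.

Run:
```python
from h import *
D={n:np.load(f"{n}0.npz") for n in("top","side")}
KT,PT=D["top"]["K"],D["top"]["P"];KS,PS=D["side"]["K"],D["side"]["P"]
t=two(ray(KT,PT,328,182),ray(KS,PS,320.4,173.6)); print("hooktip",t)
c=[onz(KT,PT,(530+x/4)/1.25,(230+y/4)/1.25,.045) for x,y in((55,160),(195,60),(300,195),(145,298))]
print("corners",np.round(c,4).tolist())
for a,b in((0,1),(3,2),(3,0),(2,1)):
    d=c[b]-c[a]; print(np.linalg.norm(d),np.arctan2(d[1],d[0]))
print("centre",np.mean(c,0))
a=np.arctan2(-28,112); x=np.array([np.cos(a),np.sin(a)]); print("yaw",a,"seat from foot",np.array([.667,.0352])-.085*x,"from tip",t[:2]+.03*x)
# tweezers in top view
i=D["top"]["i"]; h=cv2.cvtColor(i,cv2.COLOR_RGB2HSV)
m=((h[...,0]>95)&(h[...,0]<135)&(h[...,1]>40)).astype(np.uint8); z=np.zeros_like(m); z[205:295,222:280]=m[205:295,222:280]
n,l,s,cc=cv2.connectedComponentsWithStats(z)
for k in range(1,n):
    if s[k,4]>6: print(cc[k],s[k,4],onz(KT,PT,*cc[k],.052))
```

```text
hooktip [0.55424657 0.05960985 0.19206348]
corners [[0.4674, -0.2274, 0.045], [0.5156, -0.3119, 0.045], [0.4359, -0.3573, 0.045], [0.388, -0.2651, 0.045]]
0.09735764111042904 -1.0523651240466707
0.1039375368110984 -1.0920920387852873
0.08786440672598714 0.44322314906286175
0.09174412282270261 0.5172976658907467
centre [ 0.45170808 -0.29042906  0.045     ]
yaw -0.24497866312686414 seat from foot [0.58453789 0.05581553] from tip [0.58335084 0.05233378]
[254.97368421 242.10526316] 38 [0.44050453 0.26593647 0.052     ]
[240.46153846 246.61538462] 39 [0.43198416 0.30551506 0.052     ]
[257.23595506 282.15730337] 89 [0.33390512 0.26684354 0.052     ]
```

>>> apply_moves(deltas=[[0,2.3,2.0,0,0,0,0.01],[0,2.3,2.0,0,0,0,0.01],[0,2.3,2.0,0,0,0,0.01],[0,2.3,2.0,0,0,0,0.01],[0,2.3,2.1,0,0,0,0.01],[0,2.3,2.1,0,0,0,0.01],[0,2.3,2.1,0,0,0,0],[0,2.3,2.1,0,0,0,0],[0,2.3,2.0,0,0,0,0],[0,2.2,2.0,0,0,0,0]], grip_force=25)

```text
time_s: 1.1
ee_pos: [0.457, -0.2958, 0.2302]
eef_rot: [-3.141, 0.0, 0.486]
force: [-0.2, 0.1, -0.1]
grip_width: 0.0939
grip_force: 0.0
```

>>> apply_moves(deltas=[[0,0,0,0,0,0,0],[0,0,0,0,0,0,0]])

```text
time_s: 1.3
ee_pos: [0.4561, -0.2967, 0.2301]
eef_rot: [-3.141, 0.0, 0.487]
force: [0.9, -0.5, -0.1]
grip_width: 0.094
grip_force: 0.0
```

Right over the grip, so I descend and close.

>>> apply_moves(deltas=[[0,0,0,-2,0,0,0],[0,0,0,-2,0,0,0],[0,0,0,-2,0,0,0],[0,0,0,-1,0,0,0],[0,0,0,0,0,0,0],[255,0,0,0,0,0,0],[255,0,0,0,0,0,0],[255,0,0,0,0,0,0],[255,0,0,0,0,0,0],[255,0,0,0,0,0,0]])

```text
time_s: 2.3
ee_pos: [0.4562, -0.2969, 0.1607]
eef_rot: [3.141, -0.0, 0.486]
force: [0.2, -0.1, 0.3]
grip_width: 0.0573
grip_force: 0.0
```

>>> apply_moves(deltas=[[255,0,0,0,0,0,0],[255,0,0,0,0,0,0],[255,0,0,0,0,0,0]])

```text
time_s: 2.6
ee_pos: [0.4562, -0.2969, 0.1604]
eef_rot: [-3.142, 0.0, 0.486]
force: [-1.0, -0.9, -1.1]
grip_width: 0.0335
grip_force: 0.0
```

>>> apply_moves(deltas=[[255,0,0,0,0,0,0],[255,0,0,0,0,0,0],[255,0,0,0,0,0,0],[255,0,0,0,0,0,0],[255,0,0,1,0,0,0],[255,0,0,2,0,0,0],[255,0,0,2,0,0,0],[255,0,0,2,0,0,0],[255,0,0,2,0,0,0],[255,0,0,1,0,0,0]])

```text
time_s: 3.6
ee_pos: [0.4565, -0.2971, 0.2628]
eef_rot: [3.139, -0.001, 0.486]
force: [-0.2, 0.7, -1.8]
grip_width: 0.0176
grip_force: 25.0
```

>>> apply_moves(deltas=[[255,0,2,0,0,0,-0.05],[255,0,4,0,0,0,-0.08],[255,0,4,0,0,0,-0.08],[255,0,4,0,0,0,-0.08],[255,0,4,0,0,0,-0.08],[255,0.5,4,0,0,0,-0.08],[255,1,4,0,0,0,-0.08],[255,1,4,0,0,0,-0.08],[255,1,4,0,0,0,-0.08],[255,1,3.2,0,0,0,-0.04]])

```text
time_s: 4.6
ee_pos: [0.5012, 0.0773, 0.2606]
eef_rot: [-3.141, -0.0, -0.246]
force: [0.4, -0.3, -1.2]
grip_width: 0.0177
grip_force: 25.0
```

>>> apply_moves(deltas=[[255,0,0,0,0,0,0],[255,0,0,0,0,0,0],[255,0,0,0,0,0,0]])

```text
time_s: 4.9
ee_pos: [0.501, 0.0744, 0.2604]
eef_rot: [3.141, 0.0, -0.244]
force: [0.8, 0.5, -2.1]
grip_width: 0.0184
grip_force: 25.0
```

Run:
```python
from h import *
o=ctrl.get_obs(); e=o["ee_pos"]; seat=np.array([.584,.054,.177])
v=[]
for n in("top","side"):
    i,K,P=cam(n); np.savez(f"{n}1.npz",i=i,K=K,P=P); im=i[:,:,::-1].copy()
    x,y=map(int,proj(K,P,seat)); a=im[max(0,y-80):y+70,x-100:x+100].copy(); print(n,x,y,proj(K,P,e),proj(K,P,e-[0,0,.035]),a.shape); v.append(cv2.resize(a,(400,300),interpolation=cv2.INTER_CUBIC))
cv2.imwrite("pics/d.png",np.hstack(v))
```

```text
top 329 171 [324.19288799 197.4581484 ] [324.11575951 200.54472772] (150, 200, 3)
side 310 174 [339.03867421 163.29686141] [338.50279489 172.36141686] (150, 200, 3)
```

View pics/d.png

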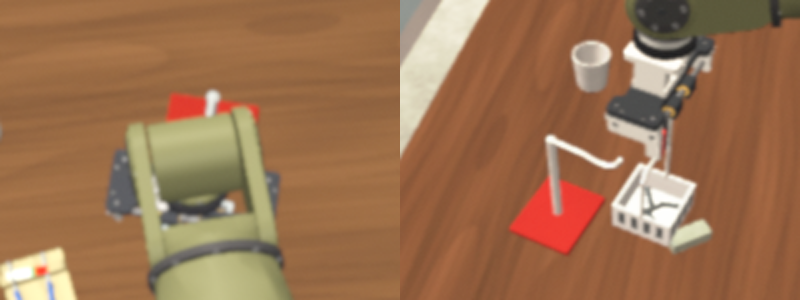

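The side view shows the basket upright in the gripper, in front of the hook tip at (620,160). I advance it over the seat.

>>> apply_moves(deltas=[[255,1.4,-0.3,0,0,0,0],[255,1.4,-0.3,0,0,0,0],[255,1.4,-0.4,0,0,0,0],[255,1.4,-0.4,0,0,0,0],[255,1.4,-0.3,0,0,0,0],[255,1.3,-0.3,0,0,0,0],[255,0,0,0,0,0,0],[255,0,0,-1,0,0,0],[255,0,0,-1,0,0,0],[255,0,0,-1,0,0,0]])

```text
time_s: 6.0
ee_pos: [0.5835, 0.0551, 0.2293]
eef_rot: [3.141, 0.001, -0.244]
force: [-0.7, 0.2, -1.9]
grip_width: 0.0178
grip_force: 25.0
```

>>> apply_moves(deltas=[[255,0,0,-1,0,0,0],[255,0,0,-0.3,0,0,0],[255,0,0,-0.2,0,0,0],[255,0,0,0,0,0,0],[255,0,0,0,0,0,0]])

```text
time_s: 6.5
ee_pos: [0.5843, 0.0551, 0.2158]
eef_rot: [-3.141, -0.001, -0.244]
force: [0.2, -0.2, -1.7]
grip_width: 0.018
grip_force: 25.0
```

Run:
```python
from h import *
i,K,P=cam("side"); x,y=map(int,proj(K,P,[.584,.054,.177])); print(x,y)
cv2.imwrite("pics/e.png",cv2.resize(i[y-55:y+65,x-80:x+80,::-1],(640,480),interpolation=cv2.INTER_CUBIC))
```

```text
310 174
```

View pics/e.png

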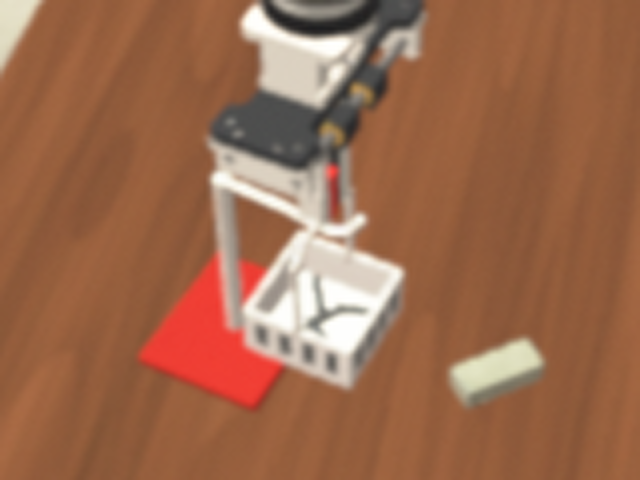

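The basket hangs with the hook under its bar, near (335,220). The weight is still on the gripper, so I lower a bit more.

>>> apply_moves(deltas=[[255,0,0,-0.2,0,0,0],[255,0,0,-0.2,0,0,0],[255,0,0,0,0,0,0]])

```text
time_s: 6.85
ee_pos: [0.5841, 0.0551, 0.2111]
eef_rot: [3.142, 0.0, -0.244]
force: [-1.4, -0.8, -1.5]
grip_width: 0.0181
grip_force: 25.0
```

>>> apply_moves(deltas=[[255,0,0,-0.1,0,0,0],[255,0,0,-0.1,0,0,0],[255,0,0,0,0,0,0]])

```text
time_s: 7.15
ee_pos: [0.5843, 0.0551, 0.2105]
eef_rot: [-3.141, -0.001, -0.244]
force: [-3.0, 0.1, 8.1]
grip_width: 0.018
grip_force: 25.0
```

>>> apply_moves(deltas=[[255,0,0,0.1,0,0,0],[120,0,0,0,0,0,0],[120,0,0,0,0,0,0],[120,0,0,0,0,0,0],[120,0,0,0,0,0,0],[120,0,0,0,0,0,0],[120,0,0,0,0,0,0]])

```text
time_s: 7.85
ee_pos: [0.5842, 0.0551, 0.2104]
eef_rot: [3.142, 0.0, -0.244]
force: [-0.4, -0.3, 0.6]
grip_width: 0.0495
grip_force: 0.0
```

>>> apply_moves(deltas=[[120,0,0,1,0,0,0],[120,0,0,1,0,0,0],[120,0,0,2,0,0,0],[120,0,0,2,0,0,0],[120,0,0,2,0,0,0],[120,0,0,0,0,0,0]])

```text
time_s: 8.45
ee_pos: [0.5849, 0.0552, 0.294]
eef_rot: [-3.14, -0.005, -0.244]
force: [0.6, 0.1, -0.7]
grip_width: 0.0496
grip_force: 0.0
```

Run:
```python
from h import *
T=np.load("top0.npz")["i"];S=np.load("side0.npz")["i"]
a=cv2.resize(T[205:295,215:285,::-1],(420,540),interpolation=cv2.INTER_CUBIC)
b=cv2.resize(S[255:310,307:397,::-1],(380,232),interpolation=cv2.INTER_CUBIC)
o=np.zeros((540,800,3),np.uint8);o[:,:420]=a;o[:232,420:]=b;cv2.imwrite("pics/f.png",o)
```

```text
(no output)
```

View pics/f.png

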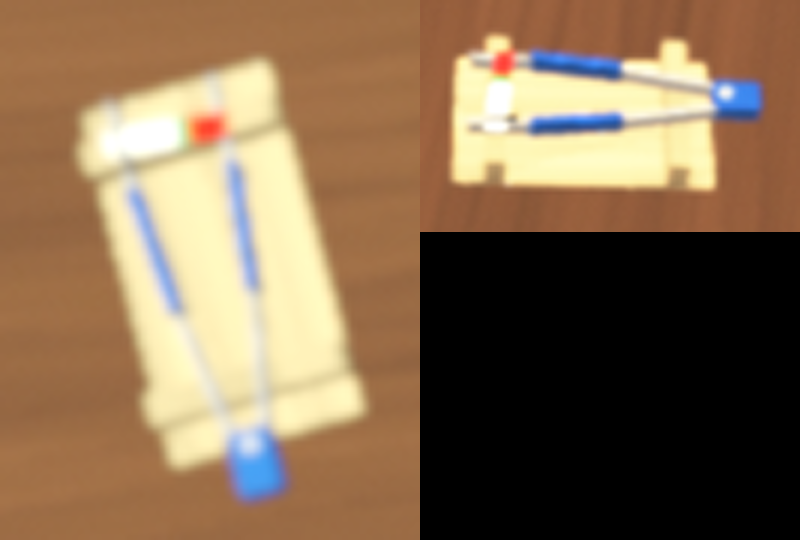

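The pads run (135,188)-(178,313) and (232,158)-(254,290). The spine block is at (258,462) and the tips at (108,103) and (212,72). The 119 mm therefore reaches to the rear end of the block.

Run:
```python
from h import *
D=np.load("top0.npz");E=np.load("side0.npz")
f=lambda x,y,z:onz(D["K"],D["P"],215+x/6-.4,205+y/6-.4,z)
s=lambda x,y,z:onz(E["K"],E["P"],307+(x-420)/4.222-.4,255+y/4.222-.4,z)
def rep(l,r,sp,t):
    g=(l+r)/2; print("grip",g,"padsep",np.linalg.norm(l-r),"spine",sp,np.linalg.norm(g-sp),"yaw",np.arctan2(*(g-sp)[1::-1]),"tips",t,np.linalg.norm(t-g),np.arctan2(*(t-sp)[1::-1]))
rep((f(135,188,.05)+f(178,313,.05))/2,(f(232,158,.05)+f(254,290,.05))/2,f(258,462,.05),(f(108,103,.045)+f(212,72,.045))/2)
rep((s(530,125,.05)+s(622,122,.05))/2,(s(532,60,.05)+s(621,69,.05))/2,s(738,100,.05),(s(468,128,.045)+s(472,60,.045))/2)
q=[f(x,y,.035) for x,y in((85,110),(268,62),(362,410),(172,468))]; print(np.round(q,4).tolist()); print([np.arctan2(*(q[a]-q[b])[1::-1]) for a,b in((0,3),(1,2))])
```

```text
grip [0.43718869 0.28552075 0.05      ] padsep 0.040261172777173296 spine [0.3353804  0.26603216 0.05      ] 0.10365679825731511 yaw 0.1891363931138467 tips [0.50758469 0.29997313 0.045     ] 0.0720379644127697 0.19460281637354138
grip [0.43787573 0.28889197 0.05      ] padsep 0.042044490161619555 spine [0.33583429 0.27028456 0.05      ] 0.1037241028295052 yaw 0.18036971976851648 tips [0.50505549 0.30141766 0.045     ] 0.06852016924999874 0.18194407346200894
[[0.5022, 0.3363, 0.035], [0.5167, 0.2514, 0.035], [0.3549, 0.2199, 0.035], [0.3371, 0.3062, 0.035]]
[np.float64(0.17991684384953482), np.float64(0.1918049659205034)]
```

>>> apply_moves(deltas=[[120,-1.5,2.3,0,0,0,0.04],[120,-1.5,2.3,0,0,0,0.04],[120,-1.5,2.3,0,0,0,0.04],[120,-1.5,2.3,0,0,0,0.04],[0,-1.5,2.3,-2,0,0,0.04],[0,-1.5,2.3,-2,0,0,0.05],[0,-1.5,2.4,-2,0,0,0.05],[0,-1.4,2.4,-2,0,0,0.05],[0,-1.4,2.3,-2,0,0,0.04],[0,-1.4,2.3,-2,0,0,0.04]], grip_force=15)

```text
time_s: 9.45
ee_pos: [0.4362, 0.2879, 0.1692]
eef_rot: [3.142, 0.0, 0.187]
force: [0.2, 0.0, -0.7]
grip_width: 0.093
grip_force: 0.0
```

>>> apply_moves(deltas=[[0,0,0,-2,0,0,0],[0,0,0,-2,0,0,0],[0,0,0,0,0,0,0],[0,0,0,0,0,0,0]])

```text
time_s: 9.85
ee_pos: [0.4372, 0.287, 0.1307]
eef_rot: [3.142, 0.0, 0.186]
force: [-0.3, 0.3, -0.0]
grip_width: 0.0939
grip_force: 0.0
```

Run:
```python
from h import *
print(ctrl.get_obs()["grip_width"],ctrl.get_obs()["ee_pos"])
v=[]
for n,c,(h,w) in(("side",[.584,.054,.15],(60,60)),("side",[.4375,.287,.07],(60,60))):
    i,K,P=cam(n); x,y=map(int,proj(K,P,c)); v.append(cv2.resize(i[y-h:y+h,x-w:x+w,::-1],(400,400),interpolation=cv2.INTER_CUBIC))
cv2.imwrite("pics/g.png",np.hstack(v))
```

```text
0.09391753584163996 [0.43719935 0.28704205 0.1306586 ]
```

View pics/g.png

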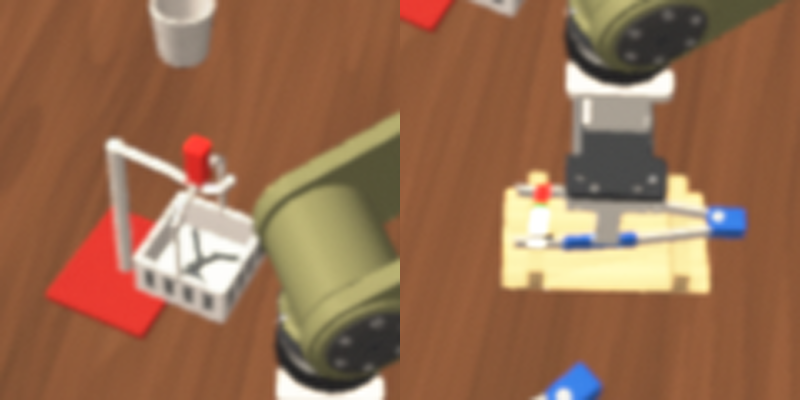

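The basket hangs upright from the hook at (205,185), released. The jaws stand above the pads at (600,240), so I descend.

>>> apply_moves(deltas=[[0,0,0,-2,0,0,0],[0,0,0,-2,0,0,0],[0,0,0,-1,0,0,0],[0,0,0,-1,0,0,0],[0,0,0,-1,0,0,0],[0,0,0,-1,0,0,0],[0,0,0,0,0,0,0],[0,0,0,0,0,0,0]])

```text
time_s: 10.75
ee_pos: [0.4373, 0.2872, 0.0506]
eef_rot: [-3.142, -0.0, 0.186]
force: [0.4, 0.3, -0.5]
grip_width: 0.094
grip_force: 0.0
```

>>> apply_moves(deltas=[[140,0,0,0,0,0,0],[140,0,0,0,0,0,0],[140,0,0,0,0,0,0],[140,0,0,0,0,0,0],[140,0,0,0,0,0,0],[140,0,0,0,0,0,0],[179,0,0,0,0,0,0],[179,0,0,0,0,0,0],[179,0,0,0,0,0,0],[179,0,0,0,0,0,0]])

```text
time_s: 11.75
ee_pos: [0.4372, 0.2871, 0.0505]
eef_rot: [-3.142, -0.0, 0.186]
force: [0.6, -0.4, 0.6]
grip_width: 0.0282
grip_force: 6.5
```

>>> apply_moves(deltas=[[179,0,0,0.5,0,0,0],[179,0,0,1,0,0,0],[179,0,0,1,0,0,0],[179,0,0,1,0,0,0],[179,0,0,1,0,0,0],[179,0,0,1,0,0,0],[179,0,0,1,0,0,0],[179,0,0,1,0,0,0],[179,0,0,0.5,0,0,0],[179,0,0,0,0,0,0]])

```text
time_s: 12.75
ee_pos: [0.4374, 0.2873, 0.1312]
eef_rot: [-3.141, -0.001, 0.186]
force: [-1.0, 0.3, -0.6]
grip_width: 0.0281
grip_force: 6.0
```

>>> apply_moves(deltas=[[179,0,0,0,0,0,0],[179,0,0,0,0,0,0],[179,0,0,0,0,0,0],[179,0,0,0,0,0,0],[179,0,0,0,0,0,0],[179,0,0,0,0,0,0]])

```text
time_s: 13.35
ee_pos: [0.4371, 0.2871, 0.1304]
eef_rot: [3.142, 0.0, 0.186]
force: [-0.1, -0.1, -1.8]
grip_width: 0.0281
grip_force: 6.0
```

Run:
```python
from h import *
o=ctrl.get_obs();print(o["grip_width"],o["grip_force"],o["ee_pos"])
v=[]
for n,c,w in(("side",[.45,.287,.125],50),("top",[.47,.287,.125],40)):
    i,K,P=cam(n); x,y=map(int,proj(K,P,c)); v.append(cv2.resize(i[y-w:y+w,x-w:x+w,::-1],(400,400),interpolation=cv2.INTER_CUBIC))
    print(n,x,y)
cv2.imwrite("pics/k.png",np.hstack(v))
```

```text
0.028080073639664846 6.007631868124008 [0.43714374 0.2871213  0.13036769]
side 340 261
top 242 227
```

View pics/k.png

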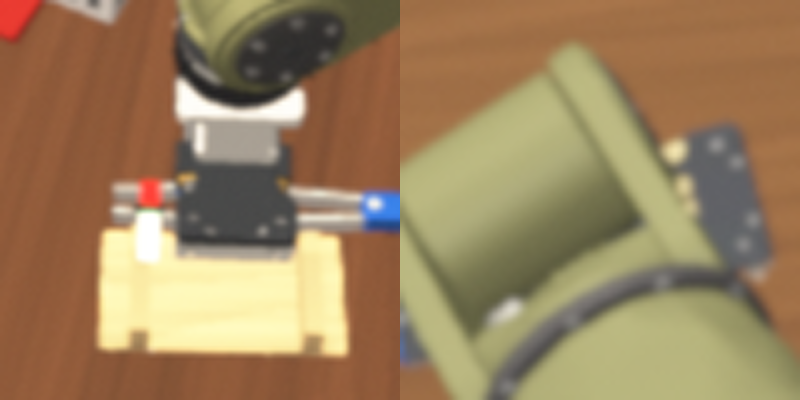

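The tweezers are level and well clear of the rest, with the tips close together at (115,188) and (115,212) and the pointer in the green near (148,208). The 28.1 mm width and 6.0 N both match a 12 mm gap, so I hand in.

```bash
python3 -c "
from station import ctrl
print(ctrl.hand_in())"
```

```text
the job is handed in; nothing more can be done
None
```

The basket hangs released on the hook, and the tweezers are held about 8 cm above their rest at a tip gap of about 12 mm (28.1 mm over the pads, 6.0 N); the job was handed in at about 13.5 s, and no verdict came back.

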